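# Blow off a valve cover with the two-stage air gun

### The arm

A 7-joint arm with a two-finger parallel gripper is mounted at the origin on the work surface. World frame = base frame: x ahead of the robot, y to its left, z up, the work surface at z = 0. Lengths are in mm, angles in degrees, forces in N, time in s.
With the tool pointing down it reaches from about 400 to 925 mm from the base axis. Payload 4.1 kg.
Tool frame: the origin (TCP) lies where the fingers leave the gripper's body, on its centre line; the fingertips stand 73 mm ahead of it and the grasp point (between the pads) lies 54 mm ahead of it; x points along the fingers, y is the direction in which the jaws open and shut, and the axes are right-handed (so a half turn about x gives the same grasp; the last joint's range is limited). The gripper opens to 85 mm and grips with 20 to 120 N. Pads are 22 mm wide; open, the fingers measure 114 mm over their backs; the gripper's body (76 mm by 85 mm) begins 54 mm behind the grasp point. The pads swing forward as they close: fully open they stand 13 mm farther back than shut.
Start: joints at [-75.573, 22.827, 2.584, 88.041, -1.071, 69.15, -2.905], TCP at [223.349, 610.449, 303.947] pointing down, gripper open.
Joint ranges: [-161.44, 161.44], [-28.35, 127.94], [-78.24, 83.42], [0, 140.83], [-78.03, 258.03], [13.02, 114.36], [-168.23, 168.23]. Speed limits (degrees/s): [147.25, 147.25, 180, 180, 180, 180, 180].

### API

Orientations are given as [roll, pitch, yaw] about the fixed x, y, z axes, in that order (R = Rz(yaw) Ry(pitch) Rx(roll)).
In Python, from bench import readout, snapshot, bot gives the robot as it stands.
- The arm moves only by the shell command python3 -m inch 'ROWS' [FORCE]. ROWS is JSON, a list of rows, each a list of 7 numbers: the shift along the tool's x, y, z in cm, then the turn, a rotation vector about the tool's x, y, z in degrees, then the closure, from -1 (fully open) to 1 (shut). A call has 1 to 12 rows; each row is the pose to reach, as a shift and turn from the pose commanded when the call began, along the tool's axes at that moment; what a row does not reach only later rows make up. A row lasts 1/12 s, in which the tool goes at most 41.7 mm and 7.16 degrees, less where a joint would pass 70% of its speed; a pose out of reach is approached as far as the arm can. A call with a gripper value outside its range is refused whole. The fingers move at their own pace and stop on an object; FORCE is the grip in N (left out, the last holds). Time passes only in rows, so rows that repeat a pose let the fingers close. It gives the time, the measured TCP pose, the force and the opening at its end, in the units of the state.
- readout.read_state(): the state, without advancing time (a new reading comes with each control period).
- snapshot(name): name is "side" or "top" or "wrist"; returns a dict with "image" (480x640x3 uint8, red, green, blue), "mtx" (3x3 intrinsics, pixels), "R" (3x3) and "t" (3): a world point X has camera coordinates R X + t. Camera axes: x right, y down, z forward; pixel columns grow to the right and rows downward; lengths in mm; the calibration is good to about 2 mm. A picture is of the moment at which its call begins. There is no depth.
- bot.sign_off(): hands the job in, once; it reports no verdict.
The state is a dict: "clock": time; "joint_pos": joint angles; "joint_velocities": joint speeds; "tau": joint torques, N m; "position": TCP position; "tool_rot": TCP orientation; "contact_force": force on the tool from outside, world axes, zero at the start; "wrist_torque": the same for the moment, N m; "width": opening from 0.0 (shut) to 1.0 (fully open).
Only numpy, scipy, OpenCV 4.12 (cv2) and the standard library are available. Lean on these libraries where they do the work, as an engineer would, in place of code of your own. Each camera call takes 0.05 s, during which the arm holds its last target. There are 200 camera calls.

### The job

Take the valve cover with the tall upright lug out of its tray pocket, set it down gently, lug up, in the middle of the pad under the air gun's nozzle and let go of it. Then blow it off: squeeze the gun's trigger only as far as its pressure point and stay in that first stage for about a second, squeeze on through into the second stage and hold it fully in for about two seconds, then let the trigger spring back out. Leave the other things where they are.

Things in the scene. Friction and masses are not known exactly. Their poses are not given: they have to be found in the camera images.
- cover: cast aluminium valve cover: flat plate 90 (x) x 70 (y) x 20 mm with one upright lug in its middle, 36 (x) x 22 (y) mm and 55 mm tall above the plate (top at z = 75 mm); 0.3 to 0.55 kg. Origin at the centre of the underside, z up. Grip it by the lug across the 22 mm (along its y): in the pocket nothing else of it can be gripped
- blank: blank cover, to be left alone: same 90 x 70 x 20 mm plate in the same metal but with only a low dome 12 mm high; sits in the tray's other pocket. Origin at the centre of the underside
- tray: steel tray fixed to the bench, 124 (x) x 209 (y) x 28 mm high, with two open-topped pockets side by side along y, centres at y = -52.5 and +52.5 mm. Pockets are 94 x 74 mm (2 mm clearance all round a cover), floor at z = 6 mm, rim at z = 28 mm (2 mm above the plates' tops). Either pocket may hold the cover, its x along the tray's x. Origin at the centre of the underside, z up
- stand: blow-off stand fixed to the bench: steel base plate, reaching from x = -75 to +325 mm and 130 mm wide (y), pad at its origin, gun on a pipe at its +x end (pipe upright at x = 285 mm). Origin on the bench under the pad's centre; z up, x from the pad towards the gun
- pad (a point): centre of the top face of the black rubber pad, 120 (x) x 110 (y) mm, level, 20 mm above the bench; axes as the stand's
- gun: air gun fixed upside down on the stand (at its x = 220, z = 185 mm): barrel and nozzle point down at the pad, black grip stands up, leaning 0.56 rad (32 degrees) from vertical over towards the pad. Origin in the barrel; z runs up along the grip, -x along the barrel (nozzle tip x = -120 mm), y across. Grip: x = -1 to 21 mm (back), 30 mm wide, z = 10 to 132 mm. Trigger lever in front (-x)
- grip_back (a point): middle of the grip's back face opposite the trigger's pressing bar (gun x = 21, z = 110 mm); axes as the gun's. The trigger is squeezed against the grip along the gun's x, the hand coming down along the grip (gun -z). From the grip's back to the bar's outermost face: 59 mm at rest, 50 mm at the end of the first stage, 41 mm fully in
- trigger_tip (a point): centre of the round bar (15 mm diameter, 26 mm wide along y) at the free end of the aluminium trigger lever, where to press. The lever is hinged about y at gun x = -12, z = 22 mm, the bar 88 mm from the hinge. At rest at gun x = -29, z = 108 mm; fully in at x = -12, z = 110 mm
- trigger (a joint): first stage of the trigger: 0 at rest, 0.10 rad at its stop (about 9 mm of tip travel towards the grip). Springs back; takes about 2 N at the tip to start and 4 N at the stop
- second (a joint): second stage of the trigger, adds to the first: 0 until about 9 N at the tip overcomes the pressure point, then up to 0.10 rad (9 mm more of tip travel) at about 13 N, where the lever meets a hard stop. Springs back
- hammer: hammer lying on the bench, 280 mm long, to be left alone; origin at the middle of its underside
- wrench: steel wrench lying on the bench, 200 mm long, to be left alone; origin at the middle of its underside
- tin: open steel tin, 76 mm across, 95 mm high, standing on the bench, to be left alone; origin at the centre of its underside
Things that resemble listed ones, but are neither listed nor needed, are in the scene too. Of the things shaped like the tray, the steel one is meant.

How it is judged:
By the outcome, as a careful person would: the job done as asked, in the order asked, and still so for the second after the job is handed in, with the robot touching nothing.
It also fails if it takes over 69 s, if anything falls off the work surface, if the arm or the gripper's body presses on something with over 40 N, if the wrist force passes 120 N, or if a joint passes its speed limit or range.

## Working session

There is one attempt and no reset: what is moved stays moved. The work goes in short steps, Python scripts to look and compute and a shell command to move; the robot and the scene stay as the last step left them, time stands still between calls to the robot, and variables do not carry over. Pictures are saved under pics/ and viewed, about 8 in all and at most 12, crops included, and the job is handed in when it is done.

```bash
mkdir -p pics; ls
python3 - <<'E'
from bench import readout, snapshot
import cv2, numpy as np
print(readout.read_state())
for n in ("side","top"):
    s=snapshot(n); cv2.imwrite(f"pics/{n}0.png",cv2.cvtColor(s["image"],cv2.COLOR_RGB2BGR))
    np.savez(f"pics/{n}0.npz",**s); print(n,s["mtx"],s["R"],s["t"])
E
```

```text
pics
{'clock': 0.0, 'joint_pos': array([-75.57375629,  22.87313421,   2.5783086 ,  88.11546193,
        -1.07164565,  69.14904779,  -2.90561233]), 'joint_velocities': array([ 0.08338443,  0.0183827 ,  0.02665549,  0.09135326,  0.01693458,
       -0.0022796 ,  0.04939128]), 'tau': array([ 1.64515859e-04, -4.75121963e+01,  1.36466313e+00, -2.54223329e+01,
        1.16631144e-02,  9.56096716e-03, -7.73225878e-06]), 'position': array([223.1436802, 609.9670625, 302.8389321]), 'tool_rot': array([ -86.49738744,   89.88648197, -106.58851929]), 'contact_force': array([-0.55872477,  0.50694314, -0.04505836]), 'wrist_torque': array([ 0.01347953, -0.00198016,  0.00038007]), 'width': 1.0020595398126062}
side [[571.22719006   0.         311.45297881]
 [  0.         571.22719006 240.68943344]
 [  0.           0.           1.        ]] [[ 0.75373775 -0.65690213 -0.01894719]
 [-0.45358676 -0.49915588 -0.73831054]
 [ 0.47554016  0.56508672 -0.67419474]] [-354.18946977  384.42840042 1174.40809093]
top [[541.38589957   0.         329.58124514]
 [  0.         541.38589957 233.10770256]
 [  0.           0.           1.        ]] [[ 0.00293472 -0.99997948 -0.00569467]
 [-0.99687872 -0.00247625 -0.07890929]
 [ 0.07889357  0.00590847 -0.99686553]] [  45.01346448  524.06119198 1752.91290112]
```

View pics/top0.png

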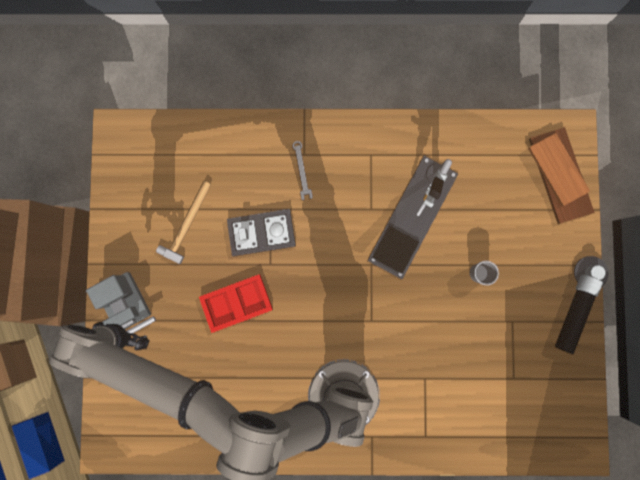

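View pics/side0.png

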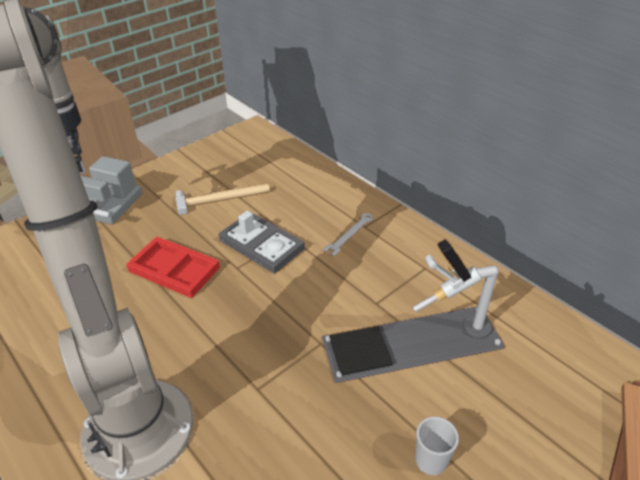

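The top view shows the steel tray at (262,232): left pocket (244,235) has a cover with a lug, right pocket (277,230) a round dome. The red tray at (236,302) is a decoy. The stand's pad is at about (397,250) and the gun at about (437,185). Next, an enlarged crop to confirm.

Run:
```python
import cv2, numpy as np
t=cv2.imread("pics/top0.png"); s=cv2.imread("pics/side0.png")
a=cv2.resize(t[200:265,215:305],(400,289),interpolation=cv2.INTER_CUBIC)
b=cv2.resize(t[145:285,360:470],(400,509)[:2],interpolation=cv2.INTER_CUBIC)
c=cv2.resize(s[200:275,210:310],(400,300),interpolation=cv2.INTER_CUBIC)
out=np.zeros((600,800,3),np.uint8); out[:289,:400]=a; out[290:590,:400]=c; out[:509,400:]=b
cv2.imwrite("pics/crop1.png",out)
```

```text
(no output)
```

View pics/crop1.png

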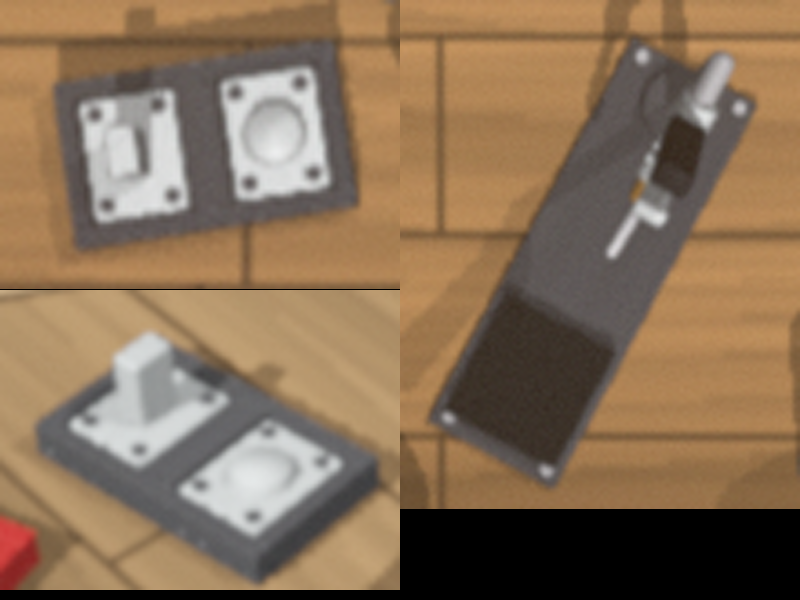

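The crop confirms it: the upright block lug is in the left pocket (top view (243,234)) and the low dome in the right one, which is the blank. The pad lies at the lower-left end of the stand and the gun at the upper right.

```bash
cat > h.py <<'E'
import numpy as np, cv2
from scipy.spatial.transform import Rotation as Ro
def ray(s,uv,z):
    K,R,t=s["mtx"],s["R"],s["t"]; c=-R.T@t
    uv=np.atleast_2d(uv).astype(float)
    d=(R.T@np.linalg.inv(K)@np.c_[uv,np.ones(len(uv))].T).T
    return c+d*((z-c[2])/d[:,2])[:,None]
def px(s,X):
    p=(s["R"]@np.atleast_2d(X).T).T+s["t"]; p=(s["mtx"]@p.T).T; return p[:,:2]/p[:,2:]
def rect(s,mask,box,z):
    m=np.zeros_like(mask); x0,y0,x1,y1=box; m[y0:y1,x0:x1]=mask[y0:y1,x0:x1]
    cs,_=cv2.findContours(m,cv2.RETR_EXTERNAL,cv2.CHAIN_APPROX_NONE)
    c=max(cs,key=cv2.contourArea)[:,0,:]
    w=ray(s,cv2.convexHull(c)[:,0,:],z)[:,:2].astype(np.float32)
    return cv2.minAreaRect(w)
# rotation of the tool, given its x (fingers) and y (jaws) in world
def tool(x,y):
    x=np.array(x)/np.linalg.norm(x); y=np.array(y)/np.linalg.norm(y); return np.c_[x,y,np.cross(x,y)]
def delta(st,P,R):   # shift (cm) and rotvec (deg) in tool axes
    R0=Ro.from_euler("xyz",st["tool_rot"],degrees=True).as_matrix()
    return R0.T@(np.array(P)-st["position"])/10, Ro.from_matrix(R0.T@R).as_rotvec(degrees=True)
E
python3 - <<'E'
from h import *
s=dict(np.load("pics/top0.npz")); im=s["image"]; hsv=cv2.cvtColor(im,cv2.COLOR_RGB2HSV)
for p in [(262,232),(235,250),(397,250),(420,215),(243,234)]: print(p,im[p[1],p[0]],hsv[p[1],p[0]])
S=hsv[...,1].astype(int);V=hsv[...,2].astype(int)
grey=((S<60)).astype(np.uint8)*255
print("tray",rect(s,grey,(215,200,305,265),28))
print("stand",rect(s,grey,(360,150,470,285),12))
pad=((V<72)).astype(np.uint8)*255
print("pad",rect(s,pad,(365,215,430,280),20))
wh=((V>150)&(S<50)).astype(np.uint8)*255
print("cover",rect(s,wh,(225,215,259,255),26)); print("blank",rect(s,wh,(261,205,300,255),26))
# lug top, brightest blob
lt=ray(s,[(215+123/4.44,200+152/4.44)],81); print("lugtop",lt)
cv2.imwrite("pics/m.png",np.hstack([grey,pad]))
E
```

```text
(262, 232) [99 93 89] [12 26 99]
(235, 250) [83 75 71] [10 37 83]
(397, 250) [56 47 36] [17 91 56]
(420, 215) [106 100  99] [  4  17 106]
(243, 234) [220 220 219] [ 30   1 220]
tray ((525.9224853515625, 271.3481750488281), (123.05292510986328, 206.7020263671875), 9.629154205322266)
stand ((592.947021484375, -234.1122283935547), (126.44566345214844, 423.4730224609375), 61.768680572509766)
pad ((474.11077880859375, -168.57452392578125), (111.8923568725586, 125.97101593017578), 61.75578308105469)
cover ((517.7666015625, 323.7489929199219), (88.7174072265625, 68.76375579833984), 8.312026023864746)
blank ((534.466064453125, 220.1767120361328), (90.21401977539062, 68.3818130493164), 9.407785415649414)
lugtop [[514.91329789 321.23335533  81.        ]]
```

Run:
```python
from h import *
from bench import readout
st=readout.read_state(); a=np.radians(9.3)
for sg in (1,-1):
    R=tool([0,0,-1],[-sg*np.sin(a),sg*np.cos(a),0]); print(delta(st,[517.4,323.4,240],R))
print(Ro.from_euler("xyz",st["tool_rot"],degrees=True).as_matrix().round(3))
```

```text
(array([  6.32977992, -16.79760863,  37.47994054]), array([-2.93908109e+01, -2.05662963e-02,  1.02420159e-01]))
(array([  6.32977992, -16.79760863,  37.47994054]), array([1.50609128e+02, 1.37643696e-01, 2.76392956e-02]))
[[-0.001  0.344  0.939]
 [-0.002  0.939 -0.344]
 [-1.    -0.002  0.   ]]
```

```bash
python3 -m inch '[[0,-8.4,18.7,-15,0,0,-1],[0,-8.4,18.7,-15,0,0,-1],[0,-8.4,18.7,-15,0,0,-1],[0,-8.4,18.7,-15,0,0,-1],[0,-8.4,18.7,-15,0,0,-1],[0,-16.8,37.5,-29.4,0,0,-1],[0,-16.8,37.5,-29.4,0,0,-1],[0,-16.8,37.5,-29.4,0,0,-1],[0,-16.8,37.5,-29.4,0,0,-1],[0,-16.8,37.5,-29.4,0,0,-1],[0,-16.8,37.5,-29.4,0,0,-1],[0,-16.8,37.5,-29.4,0,0,-1]]' 70
python3 - <<'E'
from h import *
from bench import readout,snapshot
s=snapshot("wrist"); st=readout.read_state(); cv2.imwrite("pics/w1.png",s["image"][...,::-1]); np.savez("pics/w1.npz",**s)
a=np.radians(9.3)
print(st["clock"],delta(st,[517.4,323.4,240],tool([0,0,-1],[-np.sin(a),np.cos(a),0])))
E
```

```text
clock: 1.1
position: [520.3, 319.8, 303.5]
tool_rot: [-87.2, 89.9, -78.3]
contact_force: [-1.3, 0.9, -0.2]
width: 1.002
1.15 (array([ 6.33811709,  0.09381581, -0.07314451]), array([-0.17297864, -0.05724279,  0.01141133]))
```

View pics/w1.png

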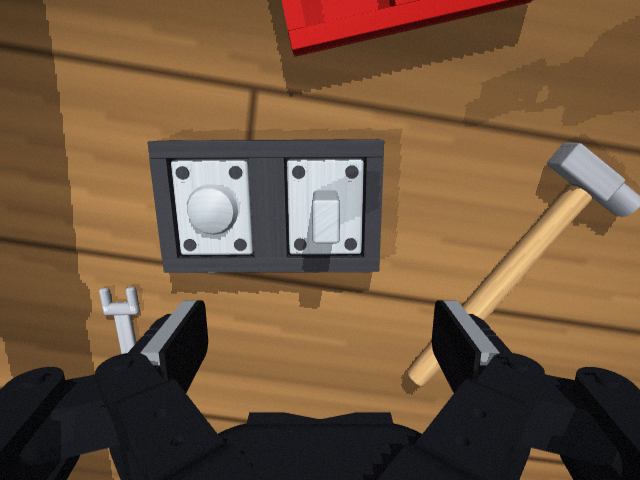

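The lug cover is at about (326,208) and the dome at (212,210). The gripper is over the right pocket. I'll refine the position from the bolt dots (299,172), (351,172), (295,245), (350,244) at plate-top height, and use the blank's as a check.

Run:
```python
from h import *
s=dict(np.load("pics/w1.npz")); im=s["image"]; g=cv2.cvtColor(im,cv2.COLOR_RGB2GRAY)
for n,pts in (("cover",[(299,172),(351,172),(295,245),(350,244)]),("blank",[(183,173),(236,173),(190,244),(240,244)])):
    w=ray(s,pts,26); c=w.mean(0); d=(w[0]+w[1]-w[2]-w[3])/2; e=(w[1]+w[3]-w[0]-w[2])/2
    print(n,c.round(1),np.degrees(np.arctan2(-d[1],-d[0])).round(1),np.degrees(np.arctan2(e[1],e[0])).round(1)-90,np.linalg.norm(d),np.linalg.norm(e))
V=cv2.cvtColor(im,cv2.COLOR_RGB2HSV); grey=((V[...,1]<60)).astype(np.uint8)*255
print(rect(s,grey,(140,130,392,280),28))
print(px(s,[[517.4,323.4,81]]))
print(g[196:250:4,308:344:3])
```

```text
cover [520.2 321.8  26. ] 7.0 9.400000000000006 68.48006382223775 49.74992463338866
blank [536.3 219.5  26. ] 8.7 8.799999999999997 67.10550109726107 47.90022157196237
((527.5052490234375, 270.8744201660156), (123.93519592285156, 208.8776397705078), 9.104934692382812)
[[326.82437172 219.76239856]]
[[210 215 138 159 162 156 157 159 161 163 151 191]
 [207 215 162 208 206 201 207 206 208 213 156 194]
 [210 217 199 219 215 215 213 220 221 213 180 195]
 [207 152 196 213 213 220 222 210 220 217 175 192]
 [208 146 189 219 220 209 216 218 217 220 178 192]
 [207 150 196 211 215 215 215 219 219 214 179 193]
 [205 152 193 217 213 220 219 213 217 215 161 191]
 [206 149 188 220 218 215 218 214 206 215 173 216]
 [140 150 192 211 216 214 205 213 215 218 174 215]
 [141 155 193 215 207 211 215 215 216 211 181 215]
 [141 149 181 211 214 215 213 211 217 214 181 215]
 [139 153 186 212 215 209 212 211 213 214 176 215]
 [140 149 150 144 151 154 151 145 167 214 213 214]
 [144 151 148 148 150 155 150 148 217 214 211 215]]
```

```bash
python3 -m inch '[[4,0,0,0,0,0,-1],[8,0.05,0,0,0,0,-1],[11.5,0.05,0,0,0,0,-1],[14.5,0.05,0,0,0,0,-1],[17,0.05,0,0,0,0,-1],[18.5,0.05,0,0,0,0,-1],[19.3,0.05,0,0,0,0,-1],[19.3,0.05,0,0,0,0,-1]]' 70
python3 -m inch '[[0,0,0,0,0,0,0.3],[0,0,0,0,0,0,0.4],[0,0,0,0,0,0,0.5],[0,0,0,0,0,0,0.6],[0,0,0,0,0,0,0.7],[0,0,0,0,0,0,0.8],[0,0,0,0,0,0,1],[0,0,0,0,0,0,1],[0,0,0,0,0,0,1],[0,0,0,0,0,0,1]]' 70
```

```text
clock: 1.82
position: [515.3, 325.4, 108.8]
tool_rot: [-169.4, 89.8, -160.0]
contact_force: [-0.2, -0.5, 0.6]
width: 1.0
clock: 2.65
position: [518.2, 324.4, 111.8]
tool_rot: [27.5, 89.9, 36.8]
contact_force: [-1.0, -0.8, 5.2]
width: 0.25
```

```bash
python3 -m inch '[[-0.3,0,0,0,0,0,1],[-0.8,0,0,0,0,0,1],[-1.6,0,0,0,0,0,1],[-3,0,0,0,0,0,1],[-5,0,0,0,0,0,1],[-7.5,0,0,0,0,0,1],[-10,0,0,0,0,0,1],[-12,0,0,0,0,0,1],[-13,0,0,0,0,0,1],[-13,0,0,0,0,0,1]]' 70
python3 - <<'E'
from h import *
from bench import readout,snapshot
s=snapshot("wrist"); st=readout.read_state(); cv2.imwrite("pics/w2.png",s["image"][...,::-1])
b=np.radians(-28.2)
print(st)
for sg in (1,-1):
  print(delta(st,[473.5,-169,240],tool([0,0,-1],[-sg*np.sin(b),sg*np.cos(b),0])))
E
```

```text
clock: 3.48
position: [518.7, 325.0, 243.6]
tool_rot: [28.7, 89.7, 38.0]
contact_force: [0.7, 0.6, -5.5]
width: 0.252
{'clock': 3.5333, 'joint_pos': array([-41.71710594,  21.96085471,   7.28105918,  97.89730175,
        -3.14286973,  60.25391734,  65.90672003]), 'joint_velocities': array([ 0.20171225,  1.92756143, -0.26996236,  2.27279157, -0.06201671,
       -0.08040609, -0.04909719]), 'tau': array([ 1.77576084e-02, -4.90304267e+01,  2.40140364e+00, -2.65545630e+01,
        2.12374568e-02,  1.35816238e-02, -3.25942703e-03]), 'position': array([517.81623952, 324.48823664, 241.53837762]), 'tool_rot': array([33.51077383, 89.91377193, 42.8203079 ]), 'contact_force': array([-0.4390794 ,  0.76657753, -5.62353289]), 'wrist_torque': array([0.00917196, 0.01607333, 0.01994537]), 'width': 0.24953477622413758}
(array([  0.09846546, -47.98205075, -12.35647461]), array([37.50952689,  0.05372612, -0.06942714]))
(array([  0.09846546, -47.98205075, -12.35647461]), array([-1.42490432e+02,  8.95516040e-02,  6.92994163e-02]))
```

View pics/w2.png

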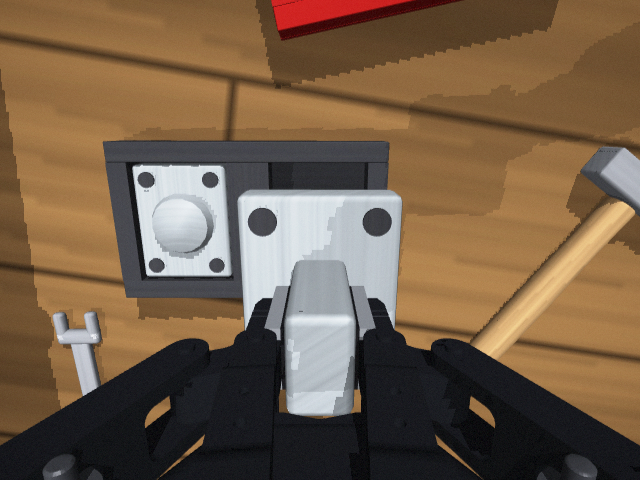

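Grasp is good: the lug sits upright between the pads, the plate is square to the fingers, and the weight is about 5.5 N. Carrying it to the pad.

```bash
python3 -m inch '[[0,-1,-0.25,1,0,0,1],[0,-3,-0.75,3,0,0,1],[0,-6,-1.5,6,0,0,1],[0,-9.5,-2.4,9,0,0,1],[0,-13,-3.3,12,0,0,1],[0,-16.5,-4.2,15,0,0,1],[0,-20,-5.1,18,0,0,1],[0,-23.5,-6,21,0,0,1],[0,-27,-6.9,24,0,0,1],[0,-30,-7.7,26,0,0,1],[0,-32,-8.2,28,0,0,1],[0,-33,-8.5,29,0,0,1]]' 70
cat > rel.py <<'E'
import sys
from h import *
from bench import readout,snapshot
def avg(n=5):
    ps=[];rs=[]
    for i in range(n):
        snapshot("top"); st=readout.read_state(); ps.append(st["position"]); rs.append(st["tool_rot"])
    st["position"]=np.mean(ps,0); st["tool_rot"]=Ro.from_euler("xyz",rs,degrees=True).mean().as_euler("xyz",degrees=True); return st
E
python3 - <<'E'
from rel import *
st=avg(3); b=np.radians(-28.2)
print(st["clock"],st["position"],st["joint_pos"].round(),delta(st,[473.5,-169,240],tool([0,0,-1],[-np.sin(b),np.cos(b),0])))
E
```

```text
clock: 4.53
position: [485.5, -19.1, 239.7]
tool_rot: [-133.1, 89.8, -153.2]
contact_force: [0.3, 0.9, -4.9]
width: 0.243
4.6833 [486.33118141 -16.88240184 240.11337712] [-23.  10.  22. 114.  -5.  56.  72.] (array([  0.01911031, -14.7384647 ,   3.97761869]), array([ 8.27541411, -0.08379123,  0.06017119]))
```

```bash
python3 -m inch '[[0,-1,0.3,1,0,0,1],[0,-3,0.8,2,0,0,1],[0,-6,1.6,4,0,0,1],[0,-9,2.4,6,0,0,1],[0,-12,3.2,7,0,0,1],[0,-14,3.8,8,0,0,1],[0,-14.7,4,8.3,0,0,1],[0,-14.7,4,8.3,0,0,1],[0,-14.7,4,8.3,0,0,1],[0,-14.7,4,8.3,0,0,1]]' 70
python3 - <<'E'
from rel import *
st=avg(4); b=np.radians(-28.2)
print(st["clock"],st["position"],st["joint_pos"].round(),delta(st,[473.5,-169,240],tool([0,0,-1],[-np.sin(b),np.cos(b),0])))
for n in ("wrist","side"):
    s=snapshot(n); cv2.imwrite(f"pics/{n}3.png",s["image"][...,::-1]); np.savez(f"pics/{n}3.npz",**s)
E
```

```text
clock: 5.52
position: [475.9, -164.6, 240.6]
tool_rot: [131.3, 89.9, 103.5]
contact_force: [-0.5, -0.3, -5.0]
width: 0.25
5.7167 [ 475.77072882 -165.10606857  240.72576988] [-10.  13.  28. 113.  -7.  56.  84.] (array([ 0.07224805, -0.45041104, -0.019148  ]), array([ 0.39135586, -0.03230763, -0.0431051 ]))
```

View pics/wrist3.png

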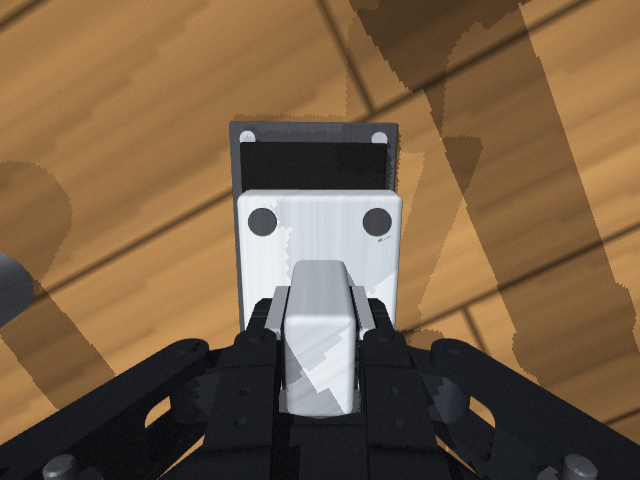

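The wrist view shows the pad's near edge from (240,142) to (388,142), the base plate's end from (232,122) to (397,122), and the cover centred over it. Using those edges to fix the pad position.

Run:
```python
from h import *
s=dict(np.load("pics/wrist3.npz")); g=cv2.cvtColor(s["image"],cv2.COLOR_RGB2GRAY).astype(int)
print(g[165,225:262],g[165,375:405]); print(g[115:155,300])
b=np.radians(-28.2); u=np.array([np.cos(b),np.sin(b)])
for pts,z,off in (([(241,142),(388,142)],20,60),([(231.5,122.5),(397.5,123)],12,75),([(231.5,122.5),(397.5,123)],15,75)):
    w=ray(s,pts,z)[:,:2]; d=w[1]-w[0]; print(w.round(1),np.linalg.norm(d),np.degrees(np.arctan2(d[1],d[0]))-90, w.mean(0)+off*u)
```

```text
[135 135 134 134 135 134  90  78  82  82  80  82  84  82  82  64  29  22
  30  31  36  27  29  28  28  32  29  34  27  26  28  28  28  36  25  30
  38] [ 24  25  27  20  23  26  21  26  24  21  17  44  42  45  46  54  75  82
  82  68  50  81  97 150 144 144 148 143 145 144]
[129 112 113 112 115 112 111  75  78  80  80  80  80  82  83  81  69  72
  71  73  66  71  66  72  70  69  65  36  30  30  31  32  28  29  29  34
  32  33  29  30]
[[ 393.9 -189.3]
 [ 445.   -93.1]] 108.99230222152167 -27.953705969061005 [ 472.33312847 -169.55649686]
[[ 377.8 -189.8]
 [ 436.6  -79.7]] 124.78951371779291 -28.11864552979184 [ 473.33224776 -170.2054554 ]
[[ 378.2 -189.2]
 [ 436.4  -80.3]] 123.5372054419635 -28.118645529791827 [ 473.4042437  -170.20121505]
```

```bash
python3 -m inch '[[0.5,-0.25,0,0.2,0,0,1],[2,-0.5,0,0.4,0,0,1],[4.5,-0.5,0,0.4,0,0,1],[7,-0.5,0,0.4,0,0,1],[9,-0.5,0,0.4,0,0,1],[10.3,-0.5,0,0.4,0,0,1],[10.9,-0.5,0,0.4,0,0,1],[11.1,-0.5,0,0.4,0,0,1],[11.1,-0.5,0,0.4,0,0,1],[11.1,-0.5,0,0.4,0,0,1]]' 70
python3 - <<'E'
from rel import *
st=avg(5); b=np.radians(-28.1)
print(st["contact_force"],st["position"],delta(st,[473,-169.7,124.7],tool([0,0,-1],[-np.sin(b),np.cos(b),0])))
E
```

```text
clock: 6.65
position: [473.7, -171.7, 130.7]
tool_rot: [17.7, 89.9, -10.7]
contact_force: [0.6, -0.5, -4.8]
width: 0.246
[ 0.05893151 -0.46255955 -4.49717587] [ 473.64643488 -171.56164634  130.77707814] (array([ 0.60753819,  0.1325555 , -0.14653064]), array([-0.29255417,  0.10760796, -0.04468886]))
```

```bash
python3 -m inch '[[0.1,0.05,-0.05,0,0,0,1],[0.2,0.1,-0.1,-0.2,0,0,1],[0.3,0.1,-0.1,-0.3,0,0,1],[0.35,0.1,-0.1,-0.3,0,0,1],[0.4,0.1,-0.1,-0.3,0,0,1],[0.4,0.1,-0.1,-0.3,0,0,1]]' 70
python3 -m inch '[[0.05,0,0,0,0,0,1],[0.1,0,0,0,0,0,1],[0.1,0,0,0,0,0,1]]' 70
python3 -m inch '[[0.05,0,0,0,0,0,1],[0.1,0,0,0,0,0,1],[0.1,0,0,0,0,0,1]]' 70
```

```text
clock: 7.4
position: [472.6, -170.0, 125.9]
tool_rot: [116.8, 90.0, 88.7]
contact_force: [-0.2, -0.8, -4.0]
width: 0.248
clock: 7.65
position: [472.6, -170.1, 125.8]
tool_rot: [123.8, 89.9, 95.7]
contact_force: [-4.3, 0.7, 7.1]
width: 0.25
clock: 7.9
position: [472.6, -170.1, 125.8]
tool_rot: [122.8, 89.9, 94.7]
contact_force: [-7.3, 3.8, 15.1]
width: 0.252
```

Contact made. Easing back 1.5 mm, then opening.

```bash
python3 -m inch '[[-0.08,0,0,0,0,0,1],[-0.13,0,0,0,0,0,1],[-0.13,0,0,0,0,0,1]]' 70
python3 -m inch '[[0,0,0,0,0,0,0.4],[0,0,0,0,0,0,0.2],[0,0,0,0,0,0,0],[0,0,0,0,0,0,-0.3],[0,0,0,0,0,0,-0.6],[0,0,0,0,0,0,-1],[0,0,0,0,0,0,-1],[0,0,0,0,0,0,-1],[0,0,0,0,0,0,-1]]' 70
python3 -m inch '[[-1,0,0,0,0,0,-1],[-3,0,0,0,0,0,-1],[-6,0,0,0,0,0,-1],[-10,0,0,0,0,0,-1],[-14,0,0,0,0,0,-1],[-17,0,0,0,0,0,-1],[-20,0,0,0,0,0,-1],[-22,0,0,0,0,0,-1],[-22,0,0,0,0,0,-1]]'
python3 - <<'E'
from rel import *
ss=[snapshot(n) for n in ("wrist","side","top")]
for n,s in zip(("wrist","side","top"),ss): np.savez(f"pics/{n}4.npz",**s)
w=cv2.resize(ss[0]["image"],(480,360)); 
c=cv2.resize(ss[1]["image"][220:390,310:520],(494,400),interpolation=cv2.INTER_CUBIC)
out=np.zeros((600,800,3),np.uint8); out[:200,:300]=cv2.resize(ss[0]["image"],(300,200)); out[200:600,:494]=c
out[:600,494:]=cv2.resize(ss[2]["image"][145:285,360:470],(471,600),interpolation=cv2.INTER_CUBIC)[:,:306]
cv2.imwrite("pics/c4.png",out[...,::-1])
E
```

```text
clock: 8.15
position: [472.6, -170.1, 125.8]
tool_rot: [102.8, 90.0, 74.7]
contact_force: [-4.2, 1.5, 7.3]
width: 0.252
clock: 8.9
position: [472.6, -170.0, 125.2]
tool_rot: [39.8, 90.0, 11.7]
contact_force: [0.2, 0.3, -0.3]
width: 1.003
clock: 9.65
position: [474.4, -171.1, 350.8]
tool_rot: [21.8, 89.4, -6.4]
contact_force: [0.7, -0.5, 0.1]
width: 1.004
```

View pics/c4.png

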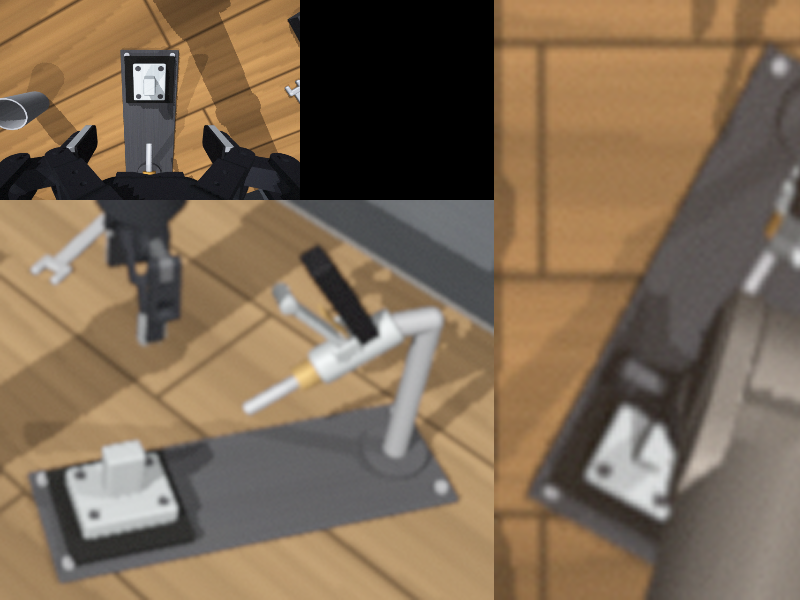

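The side view shows the cover standing lug-up on the pad, released. The trigger bar is at crop (285,300), which is side (431,262), and the grip top at side (444,243). Next I check the centring and compare predicted gun points with the images.

Run:
```python
from rel import *
w=dict(np.load("pics/wrist4.npz")); im=w["image"]; hsv=cv2.cvtColor(im,cv2.COLOR_RGB2HSV).astype(int)
box=(260,110,385,265)
m=((hsv[...,2]>140)&(hsv[...,1]<60)).astype(np.uint8)*255
d=((hsv[...,2]<52)|((hsv[...,2]>140)&(hsv[...,1]<60))).astype(np.uint8)*255
print("cover z40",rect(w,m,(275,125,365,225),40)); print("pad z20",rect(w,d,(262,123,376,232),20))
b=np.radians(-28.1); u=np.array([np.cos(b),np.sin(b),0]); v=np.array([-u[1],u[0],0]); O=np.array([473,-169.7,0]); Z=np.array([0,0,1.])
def gun(x,y,z):
    G=O+220*u+185*Z; gx=.8473*u+.5312*Z; gz=-.5312*u+.8473*Z; return G+x*gx+y*v+z*gz
P={"tip":gun(-29,0,108),"nozzle":gun(-120,0,0),"griptop":gun(10,0,132),"gripback":gun(21,0,110)}
for n in ("side0","top0","wrist4"):
    s=dict(np.load(f"pics/{n}.npz"))
    for k,p in P.items(): print(n,k,p.round(),px(s,p).round(1))
s=dict(np.load("pics/side0.npz"))["image"]; t=dict(np.load("pics/top0.npz"))["image"]
A=cv2.resize(s[230:320,410:510],(400,360),interpolation=cv2.INTER_CUBIC); B=cv2.resize(t[150:230,405:465],(400,533),interpolation=cv2.INTER_CUBIC)
out=np.zeros((533,800,3),np.uint8); out[:360,:400]=A; out[:,400:]=B
cv2.imwrite("pics/c5.png",out[...,::-1])
```

```text
cover z40 ((465.3982849121094, -167.74351501464844), (68.74052429199219, 71.49284362792969), 61.72993087768555)
pad z20 ((460.9202880859375, -163.16824340820312), (112.98015594482422, 109.67300415039062), 61.63803482055664)
side0 tip [ 595. -235.  261.] [[432.5 260.1]]
side0 nozzle [ 577. -225.  121.] [[415.9 307.7]]
side0 griptop [ 613. -244.  302.] [[444.8 243.4]]
side0 gripback [ 631. -254.  289.] [[453.8 246.4]]
top0 tip [ 595. -235.  261.] [[428.1 201.8]]
top0 nozzle [ 577. -225.  121.] [[417.3 213.6]]
top0 griptop [ 613. -244.  302.] [[434.1 193.4]]
top0 gripback [ 631. -254.  289.] [[436.7 187.5]]
wrist4 tip [ 595. -235.  261.] [[322.6 513.9]]
wrist4 nozzle [ 577. -225.  121.] [[320.9 344.3]]
wrist4 griptop [ 613. -244.  302.] [[323.6 632.7]]
wrist4 gripback [ 631. -254.  289.] [[323.2 628.2]]
```

View pics/c5.png

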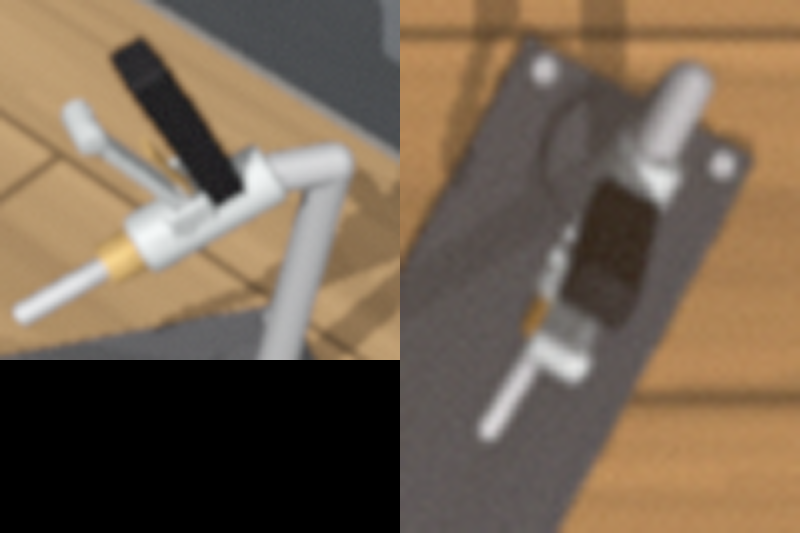

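The bar is at side (430.8,261.2) and top (429.4,204.0), the nozzle tip at side (414.5,309.5) and top (418.2,215.2). Triangulating these.

Run:
```python
from rel import *
S=dict(np.load("pics/side0.npz"));T=dict(np.load("pics/top0.npz"))
Pm=lambda s:s["mtx"]@np.c_[s["R"],s["t"]]
def tri(a,b):
    X=cv2.triangulatePoints(Pm(S),Pm(T),np.array(a,float)[:,None],np.array(b,float)[:,None]); X=(X[:3]/X[3]).ravel()
    return X,px(S,X)-a,px(T,X)-b
b=np.radians(-28.1); u=np.array([np.cos(b),np.sin(b),0]); v=np.array([-u[1],u[0],0]); O=np.array([473,-169.7,0])
for n,a,c in (("bar",(430.8,261.2),(429.4,204)),("noz",(414.5,309.5),(418.2,215.2)),("griptop",(410+135/4,230+62/4),(405+198/6.667,150+302/6.667))):
    X,e,f=tri(a,c); print(n,X.round(1),e.round(1),f.round(1),"stand",((X-O)@u).round(1),((X-O)@v).round(1),X[2].round(1))
# check pad & cover in wrist4 via gray profile along pad axes
w=dict(np.load("pics/wrist4.npz")); g=cv2.cvtColor(w["image"],cv2.COLOR_RGB2GRAY).astype(int)
for y in (20,-20):
    pts=[O+x*u+y*v+np.array([0,0,20]) for x in range(-66,-36,1)]
    print([int(g[int(round(q[1])),int(round(q[0]))]) for q in px(w,pts)])
for sg in (1,-1):
    pts=[O+25*sg*0*u-30*u+sg*y*v+np.array([0,0,20]) for y in range(24,62,1)]
    print([int(g[int(round(q[1])),int(round(q[0]))]) for q in px(w,pts)])
c=px(w,[O+x*u+y*v+np.array([0,0,40]) for x,y in ((-45,-35),(-45,35),(45,35),(45,-35))]); p=px(w,[O+x*u+y*v+np.array([0,0,20]) for x,y in ((-60,-55),(-60,55),(60,55),(60,-55))])
im=w["image"].copy()[90:260,220:430]; k=3.5
im=cv2.resize(im,None,fx=k,fy=k,interpolation=cv2.INTER_CUBIC)
for q,col in ((c,(255,0,0)),(p,(0,255,0))): cv2.polylines(im,[np.int32((q-[220,90])*k)],True,col,1)
cv2.imwrite("pics/c6.png",im[...,::-1])
```

```text
bar [ 587.4 -237.   264.7] [[ 0.4 -0.1]] [[-0.2  0.2]] stand 132.6 -5.5 264.7
noz [ 571.5 -227.5  122. ] [[ 0.4 -0.1]] [[-0.2  0.2]] stand 114.1 -4.6 122.0
griptop [ 607.6 -246.1  301. ] [[-0.  0.]] [[ 0. -0.]] stand 154.7 -4.0 301.0
[68, 70, 67, 75, 71, 64, 29, 30, 25, 29, 26, 26, 30, 26, 29, 24, 28, 26, 31, 26, 25, 24, 43, 117, 195, 233, 225, 219, 218, 219]
[73, 73, 70, 72, 70, 47, 34, 36, 33, 32, 32, 25, 27, 25, 28, 26, 27, 27, 28, 27, 26, 24, 49, 117, 201, 236, 238, 239, 238, 238]
[76, 75, 71, 74, 70, 71, 155, 232, 235, 200, 157, 25, 19, 19, 32, 29, 25, 31, 31, 31, 35, 33, 29, 26, 33, 30, 33, 27, 32, 26, 42, 44, 58, 63, 83, 84, 70, 57]
[86, 81, 80, 84, 86, 90, 87, 82, 85, 174, 236, 241, 233, 227, 52, 30, 34, 34, 30, 34, 31, 31, 34, 31, 33, 30, 31, 29, 30, 30, 28, 28, 45, 85, 89, 89, 85, 85]
```

View pics/c6.png

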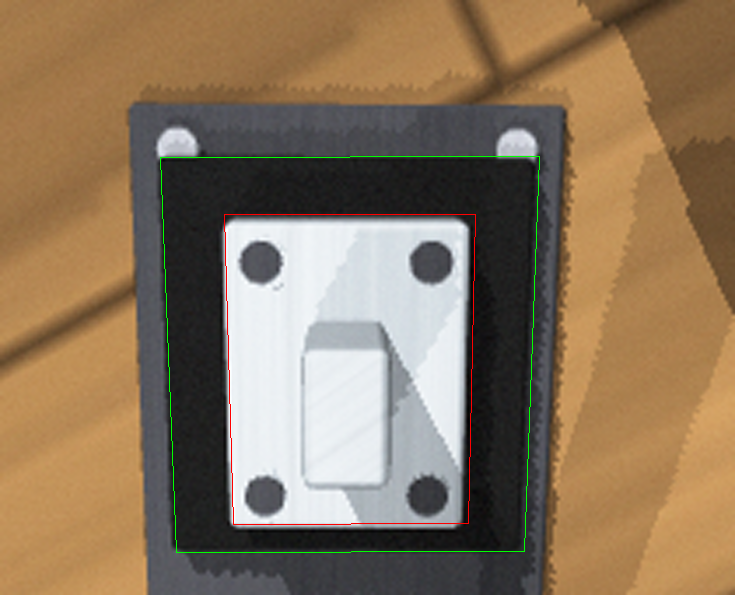

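The cover sits square and centred on the pad, within about 1 mm (red is the prediction, green the pad outline). The gun appears to be about 3-5 mm off nominal in stand x and y. Now reorienting above the gun.

```bash
python3 -m inch '[[-1,0,0,7,0,0,-1],[-2,0,0,14,0,0,-1],[-3,0,0,21,0,0,-1],[-4,0,0,28,0,0,-1],[-5,0,0,35,0,0,-1],[-5,0,0,42,0,0,-1],[-5,0,0,49,0,0,-1],[-5,0,0,56,0,0,-1],[-5,0,0,63,0,0,-1],[-5,0,0,70,0,0,-1],[-5,0,0,77,0,0,-1],[-5,0,0,84,0,0,-1]]'
cat > g.py <<'E'
from rel import *
b=np.radians(-28.1); u=np.array([np.cos(b),np.sin(b),0]); v=np.array([-u[1],u[0],0]); Z=np.array([0,0,1.])
O=np.array([473,-169.7,0])-3*u-3*v
gx=.8473*u+.5312*Z; gz=-.5312*u+.8473*Z
G=O+220*u+185*Z
gun=lambda x,y,z: G+x*gx+y*v+z*gz
RT=tool(-gz,gx)
def where(st): d=st["position"]-G; return np.array([d@gx,d@v,d@gz])
E
python3 - <<'E'
from g import *
st=avg(4); print(st["clock"],st["joint_pos"].round(),delta(st,gun(-8,0,254),RT))
E
```

```text
clock: 10.8
position: [471.8, -169.8, 393.5]
tool_rot: [-73.3, 89.8, 174.3]
contact_force: [-0.2, -0.3, -0.1]
width: 0.999
11.0 [-17.   4.  35. 101.  -3.  76.  -4.] (array([-0.23900933,  7.54882187,  1.03123335]), array([ 5.80814647, -1.6110677 , 32.21538023]))
```

```bash
python3 -m inch '[[-0.5,1,0.2,1,0,5,-1],[-0.7,2.5,0.4,2,-0.5,10,-1],[-0.7,4,0.6,3,-0.8,16,-1],[-0.5,5.5,0.8,4,-1.2,22,-1],[-0.3,6.8,1,5,-1.5,28,-1],[-0.2,7.5,1,5.8,-1.6,32.2,-1],[-0.2,7.5,1,5.8,-1.6,32.2,-1],[-0.2,7.5,1,5.8,-1.6,32.2,-1]]'
python3 - <<'E'
from g import *
st=avg(5); print(st["clock"],st["joint_pos"].round(),where(st),delta(st,gun(-8,0,254),RT))
w=snapshot("wrist"); np.savez("pics/wrist7.npz",**w); cv2.imwrite("pics/w7.png",w["image"][...,::-1])
for n,p in (("bar+y",gun(-29,13,108)),("bar-y",gun(-29,-13,108)),("gb",gun(21,0,132)),("gf",gun(-1,0,132)),("gL",gun(10,15,132)),("gR",gun(10,-15,132))): print(n,px(w,p).round(0))
E
```

```text
clock: 11.67
position: [537.5, -207.2, 396.3]
tool_rot: [90.0, 58.0, -27.9]
contact_force: [-0.0, 0.2, -0.3]
width: 1.003
11.9167 [-20.  -3.  32. 112.  15.  41. -24.] [ -6.8855782    0.35002603 255.15532529] (array([ 0.1129778 , -0.1117363 ,  0.03507175]), array([ 0.05373266, -0.0880598 , -0.09814349]))
bar+y [[280. 230.]]
bar-y [[281. 271.]]
gb [[369. 264.]]
gf [[328. 264.]]
gL [[350. 237.]]
gR [[348. 290.]]
```

View pics/w7.png

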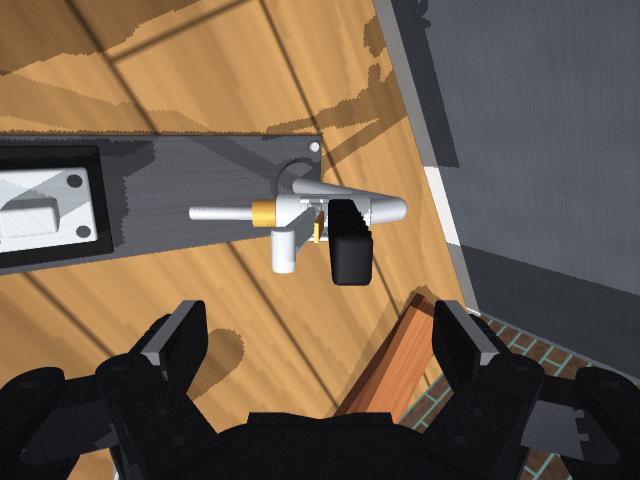

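The wrist view down the grip shows the bar at x 272-295 (y to 272) and the grip end at x 331-372. My predictions are off by about 3 px, which is 1.6 mm along the gun's x. The tool centre is therefore at gun x of about -8.5, midway between bar and back, so I can descend along the grip.

```bash
python3 -m inch '[[1,0.05,0,0,0,0,-1],[3,0.05,0,0,0,0,-1],[5,0.05,0,0,0,0,-1],[6.5,0.05,0,0,0,0,-1],[8,0.05,0,0,0,0,-1],[9,0.05,0,0,0,0,-1],[9.5,0.05,0,0,0,0,-1],[9.5,0.05,0,0,0,0,-1]]' 25
python3 -m inch '[[0,0,0,0,0,0,-0.8],[0,0,0,0,0,0,-0.7],[0,0,0,0,0,0,-0.6],[0,0,0,0,0,0,-0.5],[0,0,0,0,0,0,-0.5],[0,0,0,0,0,0,-0.5],[0,0,0,0,0,0,-0.5]]' 25
python3 - <<'E'
from g import *
st=avg(4); print(st["clock"],where(st),st["width"]*85,st["contact_force"]@gx,delta(st,gun(-6.4,0,160),RT))
w=snapshot("wrist"); cv2.imwrite("pics/w8.png",w["image"][...,::-1])
E
```

```text
clock: 12.63
position: [583.3, -231.7, 315.3]
tool_rot: [89.9, 57.9, -28.1]
contact_force: [-0.6, -0.5, 0.2]
width: 1.0
clock: 13.22
position: [583.4, -231.3, 317.3]
tool_rot: [90.2, 57.8, -27.9]
contact_force: [-0.6, 0.3, 0.3]
width: 0.752
13.4167 [ -6.51402632   0.61066852 160.07665958] 63.55553398396206 0.45123387715922963 (array([0.00612539, 0.01131221, 0.06108171]), array([ 0.01512042, -0.11020065, -0.14598349]))
```

View pics/w8.png

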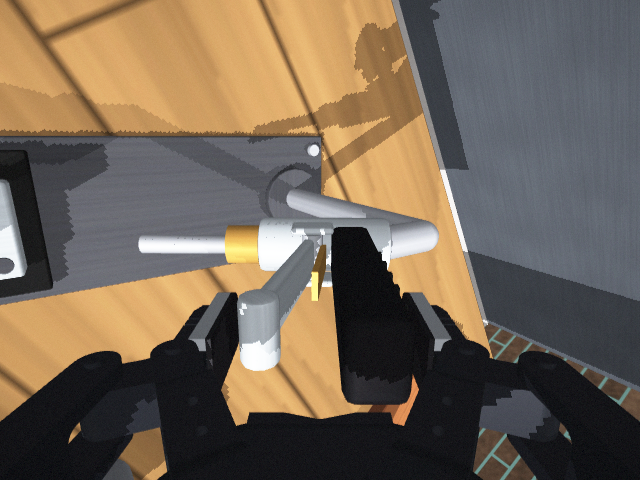

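The jaws straddle cleanly: left pad just in front of the bar (x about 238), right pad just behind the grip (x about 410), with no contact force. Now moving the arm along +y to find the bar.

```bash
cat > f.py <<'E'
from g import *
st=readout.read_state(); print(st["clock"],where(st).round(2),"w",st["width"]*85,"F",(st["contact_force"]@gx).round(2),(st["contact_force"]@gz).round(2))
E
for d in 1; do python3 -m inch '[[0,0.05,0,0,0,0,-0.5],[0,0.1,0,0,0,0,-0.5],[0,0.15,0,0,0,0,-0.5]]' 25 >/dev/null; python3 f.py; done
python3 -m inch '[[0,0.04,0,0,0,0,-0.5],[0,0.08,0,0,0,0,-0.5]]' >/dev/null; python3 f.py
python3 -m inch '[[0,0.04,0,0,0,0,-0.5],[0,0.08,0,0,0,0,-0.5]]' >/dev/null; python3 f.py
```

```text
13.7167 [ -4.97   0.58 159.98] w 63.60965330074677 F 0.37 -0.43
13.8833 [ -4.16   0.57 159.99] w 63.810759323262644 F -0.45 0.28
14.05 [ -3.52   0.56 159.96] w 63.80283271644714 F -0.86 -0.4
```

```bash
for i in 1; do python3 -m inch '[[0,0.05,0,0,0,0,-0.5],[0,0.05,0,0,0,0,-0.5]]' >/dev/null; python3 f.py; done
python3 -m inch '[[0,0.05,0,0,0,0,-0.5],[0,0.05,0,0,0,0,-0.5]]' >/dev/null; python3 f.py
python3 -m inch '[[0,0.05,0,0,0,0,-0.5],[0,0.05,0,0,0,0,-0.5]]' >/dev/null; python3 f.py
```

```text
14.2167 [ -3.42   0.57 159.86] w 63.585979390516236 F -1.42 0.25
14.3833 [ -3.25   0.53 159.81] w 63.54582268617484 F -2.89 0.89
14.55 [ -2.5    0.56 159.87] w 63.75002307939284 F -2.69 2.25
```

Contact was at x = -3.4 and the trigger starts moving at about 2.5 N. The first-stage stop should be near x = +5.6. Advancing 7.5 mm, then creeping on force.

```bash
python3 -m inch '[[0,0.2,0,0,0,0,-0.5],[0,0.4,0,0,0,0,-0.5],[0,0.6,0,0,0,0,-0.5],[0,0.75,0,0,0,0,-0.5],[0,0.75,0,0,0,0,-0.5]]' >/dev/null; python3 f.py
python3 -m inch '[[0,0.04,0,0,0,0,-0.5],[0,0.04,0,0,0,0,-0.5]]' >/dev/null; python3 f.py
```

```text
14.9667 [  5.22   0.53 159.88] w 63.670952766247936 F -4.26 2.27
15.1333 [  5.29   0.5  159.82] w 63.526226596797216 F -5.05 2.76
```

The force rises to 5 N with almost no further travel, so the trigger is at the first-stage stop and below the 9 N pressure point. I'll hold to complete about 1 s, then squeeze through with the fingers.

```bash
python3 -m inch '[[0,0,0,0,0,0,-0.5],[0,0,0,0,0,0,-0.5],[0,0,0,0,0,0,-0.5],[0,0,0,0,0,0,-0.5],[0,0,0,0,0,0,-0.5],[0,0,0,0,0,0,-0.5],[0,0,0,0,0,0,-0.5],[0,0,0,0,0,0,-0.5],[0,0,0,0,0,0,-0.5]]' >/dev/null; python3 f.py
python3 -m inch '[[0,0,0,0,0,0,1],[0,0,0,0,0,0,1],[0,0,0,0,0,0,1],[0,0,0,0,0,0,1],[0,0,0,0,0,0,1],[0,0,0,0,0,0,1]]' 30 >/dev/null; python3 f.py
```

```text
15.8833 [  5.19   0.54 159.81] w 63.82712024537992 F -5.33 2.13
16.3833 [  3.81   0.33 159.79] w 37.5519264249294 F -7.38 7.98
```

```bash
python3 -m inch '[[0,0,0,0,0,0,1],[0,0,0,0,0,0,1],[0,0,0,0,0,0,1],[0,0,0,0,0,0,1],[0,0,0,0,0,0,1],[0,0,0,0,0,0,1]]' 30 >/dev/null; python3 f.py
python3 - <<'E'
from g import *
for n in ("side","wrist"):
    w=snapshot(n); np.savez(f"pics/{n}9.npz",**w); cv2.imwrite(f"pics/{n}9.png",w["image"][...,::-1])
E
python3 f.py
```

```text
16.8833 [  3.79   0.33 159.78] w 37.42852742129719 F -6.66 6.91
16.9833 [  3.79   0.34 159.79] w 37.304702232849685 F -7.43 7.9
```

View pics/wrist9.png

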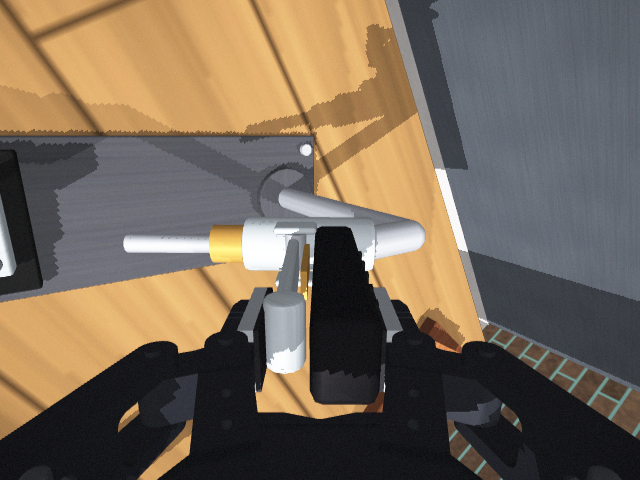

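The bar is pulled close against the grip, both pads are in contact, and the width and force are steady, so the trigger is fully in. Holding to about 2 s, then releasing.

```bash
python3 -m inch '[[0,0,0,0,0,0,1],[0,0,0,0,0,0,1],[0,0,0,0,0,0,1],[0,0,0,0,0,0,1],[0,0,0,0,0,0,1],[0,0,0,0,0,0,1],[0,0,0,0,0,0,1],[0,0,0,0,0,0,1],[0,0,0,0,0,0,1],[0,0,0,0,0,0,1],[0,0,0,0,0,0,1],[0,0,0,0,0,0,1]]' 30 >/dev/null; python3 f.py
python3 -m inch '[[0,0,0,0,0,0,1],[0,0,0,0,0,0,1],[0,0,0,0,0,0,1],[0,0,0,0,0,0,-1],[0,-0.2,0,0,0,0,-1],[0,-0.5,0,0,0,0,-1],[0,-0.8,0,0,0,0,-1],[0,-1.1,0,0,0,0,-1],[0,-1.2,0,0,0,0,-1],[0,-1.2,0,0,0,0,-1],[0,-1.2,0,0,0,0,-1]]' 30 >/dev/null; python3 f.py
```

```text
17.9833 [  3.81   0.32 159.79] w 37.66048165639936 F -6.76 7.15
18.9 [ -5.16   0.72 160.41] w 84.7323879668137 F 0.05 0.43
```

```bash
python3 -m inch '[[-0.5,-0.1,0,0,0,0,-1],[-2,-0.2,0,0,0,0,-1],[-4,-0.2,0,0,0,0,-1],[-7,-0.2,0,0,0,0,-1],[-10,-0.2,0,0,0,0,-1],[-12,-0.2,0,0,0,0,-1],[-13,-0.2,0,0,0,0,-1],[-13,-0.2,0,0,0,0,-1]]'
python3 - <<'E'
from rel import *
ss={n:snapshot(n) for n in ("wrist","side","top")}
for n,s in ss.items(): np.savez(f"pics/{n}10.npz",**s)
out=np.zeros((600,800,3),np.uint8)
out[:300,:400]=cv2.resize(ss["wrist"]["image"],(400,300),interpolation=cv2.INTER_AREA)
out[300:,:400]=cv2.resize(ss["top"]["image"][100:340,80:400],(400,300))
out[:360,400:]=cv2.resize(ss["side"]["image"][220:400,310:510],(400,360),interpolation=cv2.INTER_CUBIC)
cv2.imwrite("pics/c10.png",out[...,::-1])
E
```

```text
clock: 19.57
position: [521.3, -198.3, 429.1]
tool_rot: [90.5, 57.5, -27.6]
contact_force: [-0.2, -0.7, 0.1]
width: 1.002
```

The picture limit is reached, so I'll compare the images numerically: cover, trigger and other items, before versus after.

Run:
```python
from rel import *
L=lambda n: cv2.cvtColor(np.load(f"pics/{n}.npz")["image"],cv2.COLOR_RGB2GRAY).astype(int)
a,b,c,f=L("side0"),L("side4"),L("side10"),L("side9")
def cmp(n,x,y,box):
    X0,Y0,X1,Y1=box; d=abs(x[Y0:Y1,X0:X1]-y[Y0:Y1,X0:X1]); print(n,"mean",d.mean().round(1),"frac>40",(d>40).mean().round(3))
cmp("cover side4/10",b,c,(332,315,392,375))
cmp("trigger bar side0/10",a,c,(420,250,455,280)); cmp("trigger bar side0/4",a,b,(420,250,455,280)); cmp("(pressed) side0/9",a,f,(420,250,455,280))
cmp("blank side0/10",a,c,(252,230,302,270)); cmp("hammer",a,c,(170,180,275,215)); cmp("wrench",a,c,(325,210,375,255)); cmp("tin",a,c,(410,415,462,475))
w=dict(np.load("pics/side10.npz")); g0=dict(np.load("pics/side4.npz"))
for s in (g0,w):
    hsv=cv2.cvtColor(s["image"],cv2.COLOR_RGB2HSV).astype(int); m=((hsv[...,2]>150)&(hsv[...,1]<50)).astype(np.uint8)*255
    sub=m[315:375,332:392]; n,_,st,ce=cv2.connectedComponentsWithStats(sub); i=1+st[1:,4].argmax(); print("cover blob",st[i],ce[i].round(1))
print(readout.read_state()["contact_force"].round(2))
```

```text
cover side4/10 mean 1.9 frac>40 0.011
trigger bar side0/10 mean 11.5 frac>40 0.148
trigger bar side0/4 mean 7.1 frac>40 0.089
(pressed) side0/9 mean 26.8 frac>40 0.211
blank side0/10 mean 4.1 frac>40 0.033
hammer mean 4.5 frac>40 0.034
wrench mean 27.0 frac>40 0.322
tin mean 0.8 frac>40 0.0
cover blob [   6    7   47   41 1258] [29.  28.4]
cover blob [   6    7   47   41 1258] [29.  28.5]
[ 0.64  0.07 -0.11]
```

Run:
```python
from rel import *
A=np.load("pics/side0.npz")["image"]; 
gray=lambda i: cv2.cvtColor(i,cv2.COLOR_RGB2GRAY)
t=gray(A)[253:270,424:440]
for n in ("side0","side4","side9","side10"):
    g=gray(np.load(f"pics/{n}.npz")["image"]); r=cv2.matchTemplate(g[240:285,410:460],t,cv2.TM_CCOEFF_NORMED); _,m,_,l=cv2.minMaxLoc(r); print(n,round(m,2),l)
```

```text
side0 1.0 (14, 13)
side4 0.63 (17, 16)
side9 0.68 (3, 1)
side10 0.89 (14, 13)
```

The trigger bar is back exactly at its rest position and the cover hasn't moved. Handing in.

```bash
python3 -c "
from bench import bot
print(bot.sign_off())"
```

```text
the job is handed in; nothing more can be done
None
```

The job is done and handed in, at about 20 s of the 69 s allowed.

- **Cover:** I gripped it by the lug (read as 21 mm) and set it lug-up on the pad at a peak of about 15 N before letting go. It is within about 1 mm of the pad's centre and square to it. It had not moved in the side view after the blow-off.
- **First stage:** The trigger stopped at 5 N, below the 9 N pressure point, and I held it there for about 1 s.
- **Second stage:** I squeezed on with 30 N of grip and held fully in for about 2 s. The picture showed the bar pulled in close to the grip and both pads in contact. Afterwards the trigger sprang back: the bar matches its rest position to the pixel (0.89 match).
- **Other items:** The blank, hammer and tin look the same as at the start in the side view.

Three checks were not clean:
- **Final picture:** I could not view it because the 12-picture limit was reached, so the last checks are numerical comparisons only.
- **Wrench:** Its area of the side image differs from the start. I take this to be the arm standing in front of it or its shadow, since the arm never went near it, but I did not confirm that.
- **Full-squeeze width:** It read 37.5 mm instead of the nominal 41 mm. It held steady, and I take it for gripper readout or pad geometry error.

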